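# Refit the dust tray of the bench extractor

### The arm

A 6-joint arm with a two-finger parallel gripper is mounted at the origin on the work surface. World frame = base frame: x ahead of the robot, y to its left, z up, the work surface at z = 0. Lengths are in m, angles in degrees, forces in N, time in s.
With the tool pointing down it reaches from about 0.4 to 0.825 m from the base axis. Payload 7 kg.
Tool frame: the origin (TCP) lies on the front face of the gripper's body, between the roots of the fingers; the fingertips stand 66 mm ahead of it and the grasp point (between the pads) lies 47 mm ahead of it; z points along the fingers, y is the line along which they close (so a half turn about z gives the same grasp; the last joint's range is limited). The gripper opens to 88 mm and grips with 3 to 60 N. Pads are 19 mm wide; open, the fingers measure 130 mm over their backs; the gripper's body (78 mm by 193 mm) begins 47 mm behind the grasp point.
Start: joints at [82.855, 20.546, 0.682, 0, -70.136, -16.507], TCP at [0.271, 0.618, 0.292] pointing down, gripper open.
Joint ranges: [-176.03, 176.03], [-82.01, 121.73], [-58.28, 71.71], [-173.87, 95.51], [-174.79, -0.11], [-173.66, 173.66]. Speed limits (degrees/s): [136.94, 136.94, 172.46, 180, 180, 180].

### API

Orientations are given as [roll, pitch, yaw] about the fixed x, y, z axes, in that order (R = Rz(yaw) Ry(pitch) Rx(roll)).
In Python, from plant import ctrl gives the robot as it stands.
- The arm moves only by the tool send_rows, never from a script. Its argument "deltas" is a list of rows, each a list of 2 entries, a list of its own where there are three numbers: the shift along the tool's x, y, z each as a share of 800 mm, from -1 to 1, then the turn about the tool's z as a share of 90 degrees, from -1 to 1. A call has exactly 5 rows; each row is the pose to reach, as a shift and turn from the pose commanded when the call began, along the tool's axes at that moment; what a row does not reach only later rows make up. A row lasts 1/12 s, in which the tool goes at most 41.7 mm and 7.16 degrees, less where a joint would pass 70% of its speed; a pose out of reach is approached as far as the arm can. A call with a number of a shift or a turn outside -1 to 1 is refused whole. A call with a gripper value outside its range is refused whole. "gripper" is the opening, from 0 (shut) to 1 (fully open), set as the call begins (left out, the last holds). The fingers move at their own pace and stop on an object; the grip force is fixed at half the most. Time passes only in rows, so rows that repeat a pose let the fingers close, or fill a call up. It gives the time, the measured TCP pose, the force, the opening and the grip force at its end, in the units of the state.
- ctrl.get_obs(): the state, without advancing time (a new reading comes with each control period).
- ctrl.snapshot(name): name is "side" or "top"; returns a dict with "color" (384x512x3 uint8, red, green, blue), "vertical_fov" (degrees; the focal length in pixels is half the picture's height over the tangent of half this angle, whatever the lens; pixels are square), "cx", "cy" (the principal point, pixels), "rvec" (rotation vector, rad) and "tvec" (3), from world to camera coordinates, as OpenCV has them. Camera axes: x right, y down, z forward; pixel columns grow to the right and rows downward; lengths in m; the calibration is good to about 2 mm. A picture is of the moment at which its call begins. There is no depth.
- ctrl.close_job(): hands the job in; it is judged then, once.
Trained networks look in a picture, given as the dict that the camera call returned (one of the last four; its "shot" number tells which), for a name from the list of things; names that differ only in an ending like _2 or _b are one class to them, and where a whole thing is asked for, a point or a joint stands for the part that bears it (a point fixed in the world has none). Each returns a list of dicts, best first, with "conf" (0 to 1); they miss things now and then, are a little off and sometimes report something else, mostly with a low value. They report only what shows in the picture. A call takes as long as a camera call. They do not tell look-alikes from the thing itself.
- ctrl.boxes_of(picture, thing): "xy" ([column, row] as shares, 0 to 1, of the picture: columns of its width, rows of its height, amid what is visible of it).
- ctrl.cut_out(picture, thing): "pixels" (384x512 bool, what is visible of it) and "xy" ([column, row] as shares, 0 to 1, of the picture: columns of its width, rows of its height, amid what is visible of it).
The state is a dict: "clock": time; "joint_pos": joint angles; "qvel": joint speeds; "tau": joint torques, N m; "tool_pos": TCP position; "orientation": TCP orientation; "force": force on the tool from outside, world axes, zero at the start; "moment": the same for the moment, N m; "opening": finger opening in m; "gripper_force": force on a finger pad.
Only numpy, scipy, OpenCV 4.12 (cv2) and the standard library are available. Lean on these libraries where they do the work, as an engineer would, in place of code of your own. Each camera call takes 0.05 s, during which the arm holds its last target. There are 200 camera calls.

### The job

Slide the emptied dust tray back into its bay under the bench extractor until its blue front plate sits flat against the case, feeling for the hidden runners and never forcing it, then push the red lock bolt fully down and let go. Leave the other things on the bench where they are.

Things in the scene. Friction and masses are not known exactly. Their poses are not given: they have to be found in the camera images.
- case: Bench dust extractor: low grey steel box fixed to the bench, 210 mm deep (x), 280 wide (y), 85 tall, dark grille on top, 18 mm upstand along the rear edge. Origin: foot of the middle of its front face; x points into the machine, square to the face (face = plane x 0), y left looking in, z up. More than 25 N between the tray and case, runners or bolt does damage.
- mouth (a point): Middle of the mouth's lower edge, at the case's origin, axes as the case's. The mouth is centred in the front face, 190 mm wide, 48 mm high, open down to the bench; the bay behind it is 140 mm deep. The tray slides on the bench top; its front plate meeting the face is the stop.
- bay (a point): Point 70 mm behind the face, on the case's middle, bench level. Hidden here: two upright steel runners along the case's x, 153 mm apart inside, 2 to 44 mm high, unyielding. Their midline lies anywhere from 12 mm left to 12 mm right of this point: no reading shows it, feel for it. Left runner (+y) starts 4 mm behind the face, right one 24 mm behind it with a small outward flare.
- tray: Loose open aluminium tray on nylon glides, blue front plate, 0.3 kg. Origin: foot of the middle of the plate's rear face; x points back along the tray (the way it goes in), y left, z up. Body x 0 to 110 mm, 150 wide, 42 tall; plate 4 mm thick (x -4 to 0), 224 wide, 3 to 60 mm above the bench. Home: axes along the case's, x origin at the face, y origin on the runners' midline (1.5 mm play each side).
- channel (a point): Middle of the slot between the tray's two full-height cross walls, 36 mm behind the tray's origin, 42 mm up, axes as the tray's. The slot is 12 mm wide (x), runs the tray's full width, and takes the lock bolt's pin when the tray is home.
- handle (a point): Middle of the tray's dark bow handle: round bar 10 mm thick along the tray's y, 90 mm long, 44 mm ahead (-x) of the tray's origin, 46 mm above the bench, 40 mm from its centre line to the plate's front. Axes as the tray's. Held here the tray slides easily over the bench unless pressed down.
- bolt (a joint): Lock bolt, a red-topped plunger (18 mm across, 8 mm pin) on the case top, 36 mm behind the face and 58 mm left of its middle. 0 = raised, 0.018 m = fully down. Pushed straight down, about 4 N of friction, stays where left; goes down only when the tray is home within about 2 mm.
- bolt_top (a point): Centre of the top of the red lock bolt, 120 mm above the bench when raised, 102 mm when down. Axes as the case's.
- bench_block: Bystander: polished steel bench block, 55 x 55 x 18 mm, standing on the grille of the extractor's top. Origin: centre of its underside.
- bur_jar: Bystander: small glass jar of burs with a yellow lid, 44 mm across, 55 mm tall. Origin: centre of its underside.
- pliers: Bystander: long-nose pliers with yellow handles lying flat, about 185 mm long. Origin: centre of its underside.
- screwdriver: Bystander: red-handled screwdriver lying flat, 160 mm long. Origin: centre of its underside.
- brush: Bystander: wooden-handled bench brush lying flat, 200 mm long. Origin: centre of its underside.
- wax_blank: Bystander: upright purple wax rod, 34 mm across, 60 mm tall. Origin: centre of its underside.
- handpiece: Bystander: purple rotary handpiece with an aluminium nose, lying flat, about 160 mm long. Origin: centre of its underside.
Not all that is in view belongs to the job. Of the things that look like the tray, the larger one is meant.

How it is judged:
By the outcome, as a careful person would: the job done as asked, in the order asked, and still so for the second after the job is handed in, with the robot touching nothing.
It also fails if it takes over 72 s, if anything falls off the work surface, if the arm or the gripper's body presses on something with over 40 N, if the wrist force passes 120 N, or if a joint passes its speed limit or range.

## Working session

There is one attempt and no reset: what is moved stays moved. The work goes in short steps, Python scripts to look and compute and a tool call to move; the robot and the scene stay as the last step left them, time stands still between calls to the robot, and variables do not carry over. Pictures are saved under pics/ and viewed, at most 10 in all, crops included, and the job is handed in when it is done.

Besides the shell and the picture viewer there is one more tool, called after "Emit:" as name(argument=value, ...), one argument or row to a line, values as JSON. send_rows: Moves the arm, as the interface text tells. Shift numbers are shares of 800 mm and turn numbers shares of 90 degrees, none past 1 either way. Its arguments: {"type":"object","properties":{"deltas":{"type":"array","items":{"type":"array"}},"gripper":{"type":"number"}},"required":["deltas"]}

```bash
mkdir -p pics; cat > h.py <<'E'
import numpy as np, cv2, sys, pickle
from plant import ctrl
def cam(s):
    h,w=s["color"].shape[:2]; f=h/2/np.tan(np.radians(s["vertical_fov"])/2)
    K=np.array([[f,0,s["cx"]],[0,f,s["cy"]],[0,0,1]]); R=cv2.Rodrigues(np.array(s["rvec"],float))[0]
    return K,R,np.array(s["tvec"],float).ravel()
def ray(s,uv,z):
    K,R,t=cam(s); d=R.T@np.linalg.inv(K)@np.array([uv[0],uv[1],1.]); c=-R.T@t
    return c+d*(z-c[2])/d[2]
def proj(s,P):
    K,R,t=cam(s); p=(R@np.atleast_2d(P).T).T+t; q=(K@p.T).T; return q[:,:2]/q[:,2:]
def save(s,n,box=None,k=1):
    im=s["color"][:,:,::-1]
    if box: im=im[box[1]:box[3],box[0]:box[2]]
    if k!=1: im=cv2.resize(im,None,fx=k,fy=k,interpolation=cv2.INTER_CUBIC)
    cv2.imwrite("pics/"+n+".png",im)
E
python3 - <<'E'
from h import *
for n in("side","top"):
    s=ctrl.snapshot(n); save(s,n+"0",k=1.5); pickle.dump(s,open(n+"0.pkl","wb"))
    print(n,s["vertical_fov"],s["cx"],s["cy"],-cam(s)[1].T@cam(s)[2])
    for t in("tray","case","handle","bolt","bench_block"):
        print(t,[(np.round(np.array(b["xy"])*[512,384],0),round(b["conf"],2)) for b in ctrl.boxes_of(s,t)])
E
```

```text
side 56.862020798706034 257.28044869600075 196.62860452885994 [ 0.44325776 -0.82838076  0.69312703]
tray [(array([187., 188.]), 0.69), (array([252., 152.]), 0.68)]
case [(array([331., 222.]), 0.55)]
handle [(array([191., 188.]), 0.97), (array([255., 150.]), 0.68), (array([180., 162.]), 0.31)]
bolt [(array([331., 212.]), 0.67), (array([304., 182.]), 0.53)]
bench_block [(array([330., 211.]), 0.69), (array([180., 162.]), 0.69)]
top 51.156864261072485 254.56999873574443 191.3988158370741 [ 0.46061657 -0.02588332  1.41096213]
tray [(array([208., 253.]), 0.96), (array([148., 192.]), 0.71)]
case [(array([275., 139.]), 0.82)]
handle [(array([152., 194.]), 0.62), (array([208., 254.]), 0.57)]
bolt [(array([189., 134.]), 0.36)]
bench_block [(array([287., 144.]), 0.75)]
```

View pics/top0.png

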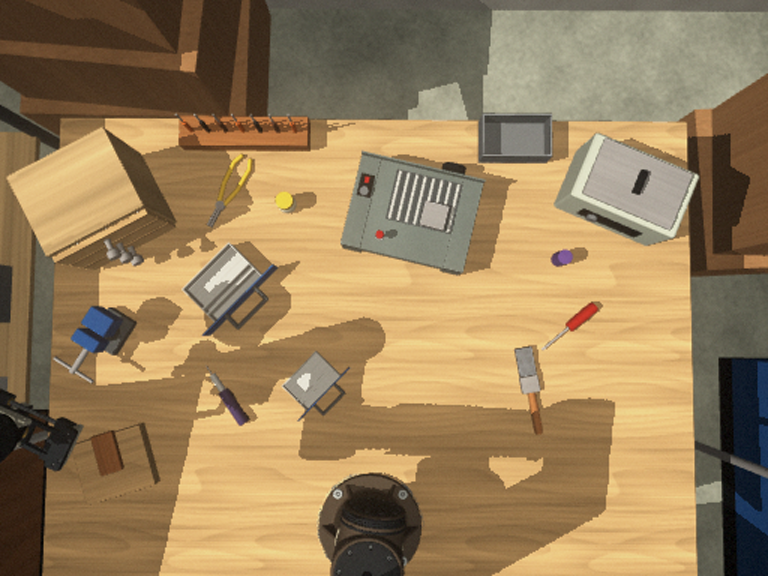

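View pics/side0.png

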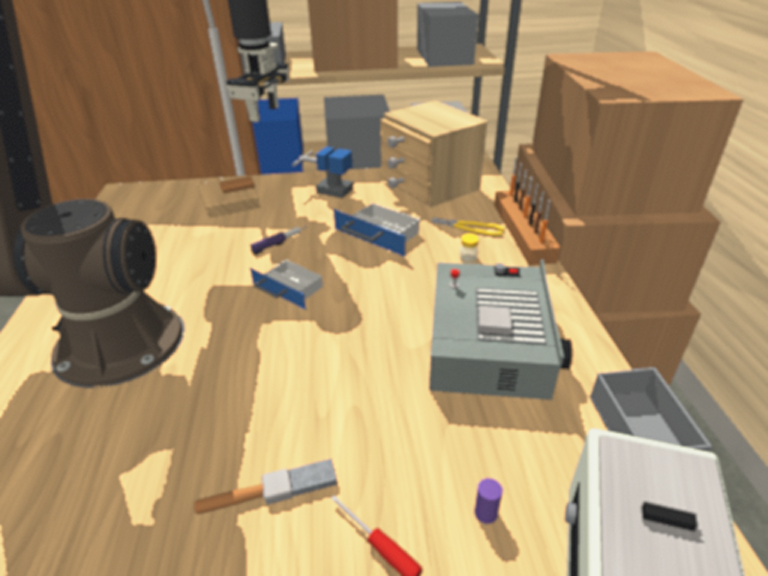

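Top view (1.5x): the two trays are at (230,290), the larger, and (315,385), the smaller. The larger one, with two cross walls, is meant. The case has its front toward the robot, with front top corners at (342,247) and (462,273) and a red bolt at (380,234). I'll confirm with an enlarged crop.

```bash
python3 - <<'E'
from h import *
s=pickle.load(open("top0.pkl","rb")); save(s,"crop1",(115,90,335,290),3)
for n,uv in dict(FL=(342,247),FR=(462,273),RR=(484,182),RL=(360,155)).items(): print(n,ray(s,np.array(uv)/1.5,.085).round(3))
print("bolt",ray(s,np.array((380,234))/1.5,.12).round(3))
for n,uv in dict(pl=(277,265),pr=(206,333)).items(): print(n,ray(s,np.array(uv)/1.5,.06).round(3))
print(ctrl.get_obs())
E
```

```text
FL [0.629 0.064 0.085]
FR [ 0.573 -0.202  0.085]
RR [ 0.777 -0.251  0.085]
RL [0.836 0.026 0.085]
bolt [ 0.654 -0.02   0.12 ]
pl [0.59  0.212 0.06 ]
pr [0.436 0.368 0.06 ]
{'clock': 0.6, 'joint_pos': array([ 8.28546534e+01,  2.05464593e+01,  6.83285237e-01, -3.42086367e-04,
       -7.01360142e+01, -1.65065563e+01]), 'qvel': array([ 0.0200026 ,  0.03845795,  0.02108691,  0.05742615, -0.01076472,
        0.01940412]), 'tau': array([ 1.10305878e-03, -5.81992543e+01,  2.93179125e+01,  6.99962139e+00,
        1.24238341e-02, -3.12564293e-05]), 'tool_pos': array([0.27080744, 0.61828138, 0.29216914]), 'orientation': array([-1.79999313e+02,  5.39116317e-04, -2.36520192e+01]), 'force': array([-1.12189895,  0.47631461, -0.02658212]), 'moment': array([-0.03683295,  0.03663714,  0.0103416 ]), 'gripper_force': 0.0, 'opening': 0.08780281565086276}
```

View pics/crop1.png

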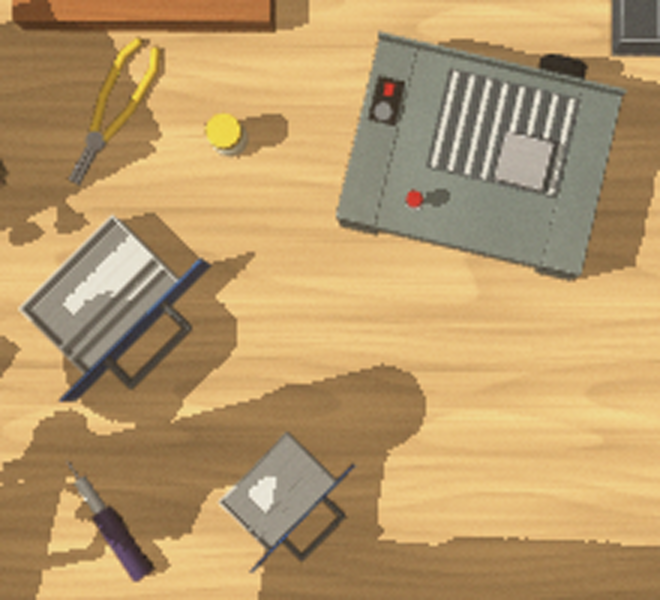

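The crop confirms it: the larger tray at crop (115,305) has the two cross walls, with its plate from (207,263) to (63,400) and handle bar from (188,327) to (132,385). The look-alike at (285,510) is smaller. I need one side crop for the fit.

```bash
python3 - <<'E'
from h import *
s=pickle.load(open("side0.pkl","rb")); save(s,"crop2",(215,130,385,270),4)
E
```

```text
(no output)
```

View pics/crop2.png

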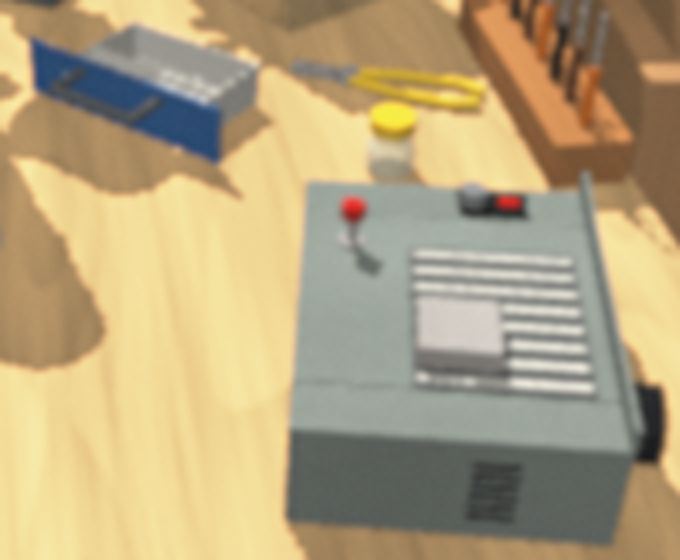

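```bash
cat > fit.py <<'E'
from h import *
from scipy.optimize import least_squares
def fit(obs,x0):
    # obs: list of (shot, localP, uv)
    def W(p,L): c,s_=np.cos(p[2]),np.sin(p[2]); return [p[0]+c*L[0]-s_*L[1],p[1]+s_*L[0]+c*L[1],L[2]]
    r=lambda p: np.concatenate([proj(s,W(p,L))[0]-uv for s,L,uv in obs])
    o=least_squares(r,x0,loss="soft_l1"); return o.x,r(o.x).reshape(-1,2)
E
python3 - <<'E'
from fit import *
T=pickle.load(open("top0.pkl","rb"));S=pickle.load(open("side0.pkl","rb"))
t=lambda x,y:np.array([(x+.5)/3-.5+115,(y+.5)/3-.5+90]); d=lambda x,y:np.array([(x+.5)/4-.5+215,(y+.5)/4-.5+130])
o=[(T,(0,.14,.085),t(338,219)),(T,(0,-.14,.085),t(579,273)),(T,(.21,-.14,.103),t(623,92)),(T,(.21,.14,.103),t(380,34)),(T,(.036,.058,.12),t(414,198)),
(S,(0,.14,.085),d(308,183)),(S,(0,-.14,.085),d(291,430)),(S,(0,-.14,0),d(288,518)),(S,(.21,-.14,0),d(612,544)),(S,(.21,.14,.103),d(586,175)),(S,(.036,.058,.12),d(353,201))]
p,r=fit(o,[.6,-.07,-.2]); print("case",p[:2].round(4),np.degrees(p[2]).round(2)); print(r.round(1).tolist())
o=[(T,(-.002,-.112,.06),t(207,263)),(T,(-.002,.112,.06),t(63,399)),(T,(.11,-.075,.042),t(115,218)),(T,(.11,.075,.042),t(23,308)),(T,(-.044,-.045,.046),t(189,326)),(T,(-.044,.045,.046),t(131,386)),
(S,(-.004,.112,.06),d(33,40)),(S,(-.004,-.112,.06),d(221,111)),(S,(-.004,-.112,.003),d(219,162)),(S,(.11,.075,.042),d(136,26)),(S,(.11,-.075,.042),d(258,68))]
p,r=fit(o,[.51,.29,.78]); print("tray",p[:2].round(4),np.degrees(p[2]).round(2)); print(r.round(1).tolist())
c,s=np.cos(p[2]),np.sin(p[2]);print("handle",p[0]-.044*c,p[1]-.044*s)
E
```

```text
case [ 0.6069 -0.0662] -12.57
[[-1.2, -0.5], [0.7, 0.4], [0.6, -1.5], [-1.0, -0.9], [-0.1, -0.0], [-0.9, -1.2], [-0.5, -0.2], [-0.9, 1.5], [0.5, 0.9], [0.1, -0.8], [0.1, 0.6]]
tray [0.5137 0.2981] 45.48
[[-0.8, -1.2], [-0.5, 0.4], [0.3, -1.1], [-0.5, -0.2], [0.5, 0.7], [0.9, -0.5], [-1.4, -0.1], [-0.6, 0.6], [-0.2, 1.7], [-0.2, -0.9], [0.4, -0.3]]
handle 0.4828345894629161 0.26673799108801904
```

```bash
cat > go.py <<'E'
# usage: go.py x y z yaw : single shift/turn share from current pose
from h import *
o=ctrl.get_obs(); g=np.array([float(a) for a in sys.argv[1:5]]); y=o["orientation"][2]; a=np.radians(y)
d=g[:3]-o["tool_pos"]; c,s=np.cos(a),np.sin(a)
t=np.array([c*d[0]+s*d[1], s*d[0]-c*d[1], -d[2]])
print(o["clock"],o["tool_pos"].round(4),y,"shift",(t/.8).round(4),"turn",round(-((g[3]-y+180)%360-180)/90,4),"rows",np.linalg.norm(d)/.0417)
E
python3 go.py .497 .253 .2 -44.5
```

```text
0.6 [0.2708 0.6183 0.2922] -23.65201916937007 shift [0.4422 0.3048 0.1152] turn 0.2316 rows 10.53761648071244
```

Emit:
send_rows(
  deltas=[
    [[0.04, 0.028, 0.01], 0],
    [[0.085, 0.06, 0.02], 0],
    [[0.13, 0.09, 0.03], 0],
    [[0.175, 0.12, 0.04], 0],
    [[0.22, 0.15, 0.05], 0],
  ],
  gripper=0.32,
)

```text
clock: 1.02
tool_pos: [0.379, 0.4446, 0.254]
orientation: [-180.0, -0.0, -23.6]
force: [0.2, 0.6, -0.0]
opening: 0.0596
gripper_force: 0.0
```

Emit:
send_rows(
  deltas=[
    [[0.045, 0.03, 0.01], 0.04],
    [[0.09, 0.06, 0.02], 0.09],
    [[0.135, 0.09, 0.03], 0.14],
    [[0.18, 0.125, 0.045], 0.19],
    [[0.22, 0.155, 0.06], 0.232],
  ],
)

```text
clock: 1.43
tool_pos: [0.4849, 0.2709, 0.2099]
orientation: [-179.9, -0.0, -44.7]
force: [1.0, -0.3, 0.2]
opening: 0.03
gripper_force: 0.0
```

```bash
python3 go.py .497 .253 .098 -44.5; python3 - <<'E'
from h import *
print(ctrl.get_obs()["opening"])
s=ctrl.snapshot("side"); save(s,"a1",(195,90,335,190),5)
E
```

```text
1.4333 [0.4849 0.2709 0.2099] -44.7456354955382 shift [0.0265 0.0053 0.1398] turn -0.0027 rows 2.7325919626286956
0.029979472594582095
```

View pics/a1.png

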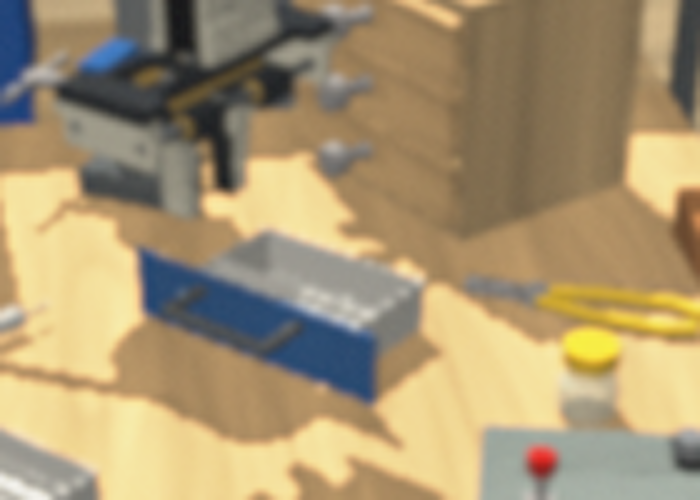

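The gripper is at crop (200,190), above and behind the handle bar at (165..300, 300..345), with the plate behind it. I'll shift over the bar and go down.

Emit:
send_rows(
  deltas=[
    [[0.01, 0.002, 0.03], 0],
    [[0.02, 0.004, 0.06], 0],
    [[0.026, 0.005, 0.085], 0],
    [[0.026, 0.005, 0.09], 0],
    [[0.026, 0.005, 0.09], 0],
  ],
  gripper=0.3,
)

```text
clock: 1.9
tool_pos: [0.4956, 0.2545, 0.1364]
orientation: [179.8, -0.0, -44.6]
force: [-1.2, -0.7, 0.7]
opening: 0.0261
gripper_force: 0.0
```

```bash
python3 go.py .497 .253 .098 -44.5; python3 - <<'E'
from h import *
s=ctrl.snapshot("top"); save(s,"a2",(110,140,250,240),5); pickle.dump(s,open("top1.pkl","wb"))
o=ctrl.get_obs();p=o["tool_pos"]
u=proj(s,[p,p+[0,0,-.066],[.4828,.2667,.046],[.497,.253,.046]]); print(((u-[110,140])*5+2).round())
E
```

```text
1.9 [0.4956 0.2545 0.1364] -44.561633302427985 shift [0.0025 0.0001 0.048 ] turn -0.0007 rows 0.9217797176557462
[[283. 321.]
 [305. 324.]
 [296. 344.]
 [316. 323.]]
```

View pics/a2.png

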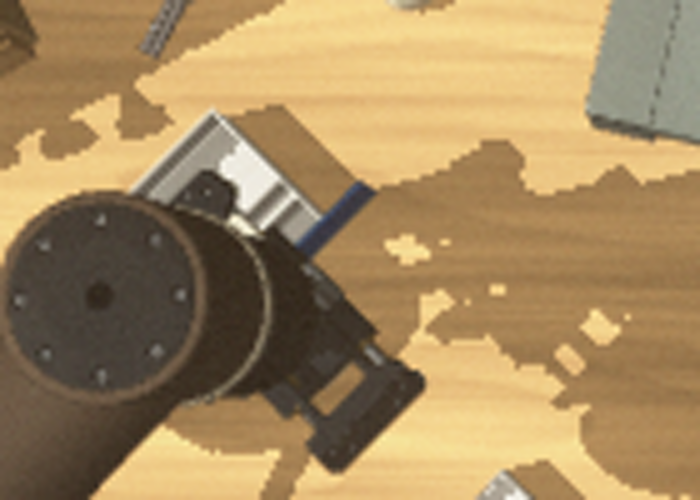

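The plate's right end is at (370,190). The gripper's long body lies along the tray's x axis and covers the handle, as wanted. Going down.

Emit:
send_rows(
  deltas=[
    [[0, 0, 0.01], 0],
    [[0, 0, 0.02], 0],
    [[0, 0, 0.03], 0],
    [[0, 0, 0.035], 0],
    [[0, 0, 0.035], 0],
  ],
)

```text
clock: 2.37
tool_pos: [0.4955, 0.2549, 0.1084]
orientation: [179.9, 0.0, -44.5]
force: [0.4, -0.2, 0.4]
opening: 0.0261
gripper_force: 0.0
```

Emit:
send_rows(
  deltas=[
    [[0, 0, 0.006], 0],
    [[0, 0, 0.012], 0],
    [[0, 0, 0.012], 0],
    [[0, 0, 0.012], 0],
    [[0, 0, 0.012], 0],
  ],
)

```text
clock: 2.78
tool_pos: [0.4961, 0.2551, 0.1]
orientation: [-180.0, -0.0, -44.5]
force: [0.9, 0.0, 0.1]
opening: 0.0266
gripper_force: 0.0
```

Emit:
send_rows(
  deltas=[
    [[0, 0, 0], 0],
    [[0, 0, 0], 0],
    [[0, 0, 0], 0],
    [[0, 0, 0], 0],
    [[0, 0, 0], 0],
  ],
  gripper=0,
)

```text
clock: 3.2
tool_pos: [0.4962, 0.2553, 0.1001]
orientation: [-180.0, -0.0, -44.5]
force: [0.5, 0.7, 1.1]
opening: 0.0086
gripper_force: 30.0
```

```bash
cat > tr.py <<'E'
# tr.py a b dyaw: shift from current pose to bring tray to (a,b,dyaw) in case frame; prints present too
from h import *
C=np.array([.6069,-.0662]); cy=-12.57; OFF=np.array([-.044,-.0175])
rot=lambda d:np.array([[np.cos(np.radians(d)),-np.sin(np.radians(d))],[np.sin(np.radians(d)),np.cos(np.radians(d))]])
def tcp(a,b,dy): return np.r_[C+rot(cy)@np.array([a,b])+rot(cy+dy)@OFF, cy+dy-90]
def now(o):
    ty=o["orientation"][2]+90; p=o["tool_pos"][:2]-rot(ty)@OFF
    return np.r_[(rot(cy).T@(p-C))*1e3, ty-cy]
def rel(f,g): # from (x,y,yaw) to (x,y,yaw)
    d=rot(f[2]).T@(g[:2]-f[:2]); return np.round([d[0]/.8,-d[1]/.8,-(g[2]-f[2])/90],4)
if __name__=="__main__":
    o=ctrl.get_obs(); f=np.r_[o["tool_pos"][:2],o["orientation"][2]]
    print("now a,b,dyaw",now(o).round(2),"z",o["tool_pos"][2],"F case",(rot(cy).T@o["force"][:2]).round(1),o["force"][2].round(1))
    v=[float(x) for x in sys.argv[1:]]
    for i in range(0,len(v),3):
        g=tcp(*v[i:i+3]); print(g.round(4),rel(f,g)); f=g
E
python3 - <<'E'
from tr import *
o=ctrl.get_obs(); f=np.r_[o["tool_pos"][:2],o["orientation"][2]]
for g in ([.462,.165,-64],[.442,.06,-84],tcp(-.135,0,0)):
    g=np.array(g); print(g,rel(f,g)); f=g
E
```

```text
[  0.462   0.165 -64.   ] [0.0486 0.1104 0.2164]
[ 4.42e-01  6.00e-02 -8.40e+01] [0.107  0.08   0.2222]
[ 4.28381914e-01 -4.43243720e-02 -1.02570000e+02] [0.1279 0.0306 0.2063]
```

Emit:
send_rows(
  deltas=[
    [[0.008, 0.018, 0], 0.04],
    [[0.018, 0.042, 0], 0.085],
    [[0.028, 0.065, 0], 0.13],
    [[0.038, 0.088, 0], 0.175],
    [[0.0486, 0.11, 0], 0.217],
  ],
)

```text
clock: 3.62
tool_pos: [0.4618, 0.1646, 0.1001]
orientation: [-180.0, 0.0, -64.2]
force: [0.8, 0.8, 0.6]
opening: 0.0091
gripper_force: 30.0
```

```bash
python3 tr.py -.135 0 0; python3 go.py .442 .06 .1 -84
```

```text
now a,b,dyaw [-168.21  234.67   38.33] z 0.10010233623369806 F case [0.6 0.9] 0.6
[ 4.2840e-01 -4.4300e-02 -1.0257e+02] [0.217  0.1511 0.4259]
3.6167 [0.4618 0.1646 0.1001] -64.24089769542488 shift [1.07e-01 7.91e-02 1.00e-04] turn 0.2195 rows 2.55209466769341
```

Emit:
send_rows(
  deltas=[
    [[0.02, 0.015, 0], 0.04],
    [[0.042, 0.031, 0], 0.085],
    [[0.064, 0.047, 0], 0.13],
    [[0.086, 0.063, 0], 0.175],
    [[0.107, 0.079, 0], 0.22],
  ],
)

```text
clock: 4.03
tool_pos: [0.4425, 0.0597, 0.1001]
orientation: [-180.0, 0.0, -84.0]
force: [0.5, 0.7, 0.5]
opening: 0.0089
gripper_force: 30.0
```

Emit:
send_rows(
  deltas=[
    [[0.026, 0.006, 0], 0.045],
    [[0.052, 0.012, 0], 0.09],
    [[0.078, 0.018, 0], 0.135],
    [[0.104, 0.024, 0], 0.175],
    [[0.128, 0.0306, 0], 0.206],
  ],
)

```text
clock: 4.45
tool_pos: [0.4292, -0.0449, 0.1001]
orientation: [-180.0, 0.0, -102.6]
force: [1.5, 1.5, -0.0]
opening: 0.009
gripper_force: 30.0
```

```bash
python3 tr.py -.135 0 0; python3 - <<'E'
from h import *
s=ctrl.snapshot("top"); save(s,"a3",(180,90,320,210),5); pickle.dump(s,open("top2.pkl","wb"))
s=ctrl.snapshot("side"); save(s,"a3s",(200,150,360,270),5); pickle.dump(s,open("side2.pkl","wb"))
E
```

```text
now a,b,dyaw [-1.3407e+02 -3.9000e-01 -1.0000e-02] z 0.10009901974980609 F case [1.1 1.7] -0.0
[ 4.2840e-01 -4.4300e-02 -1.0257e+02] [-0.0005  0.0012 -0.0001]
```

View pics/a3.png

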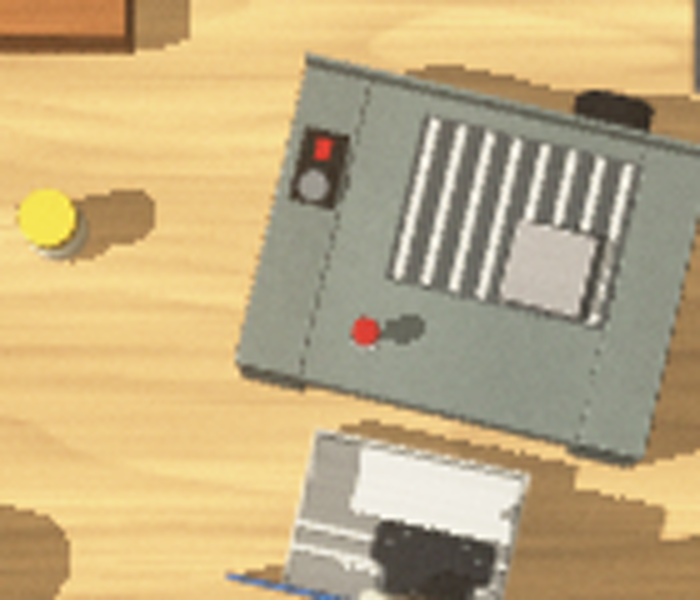

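View pics/a3s.png

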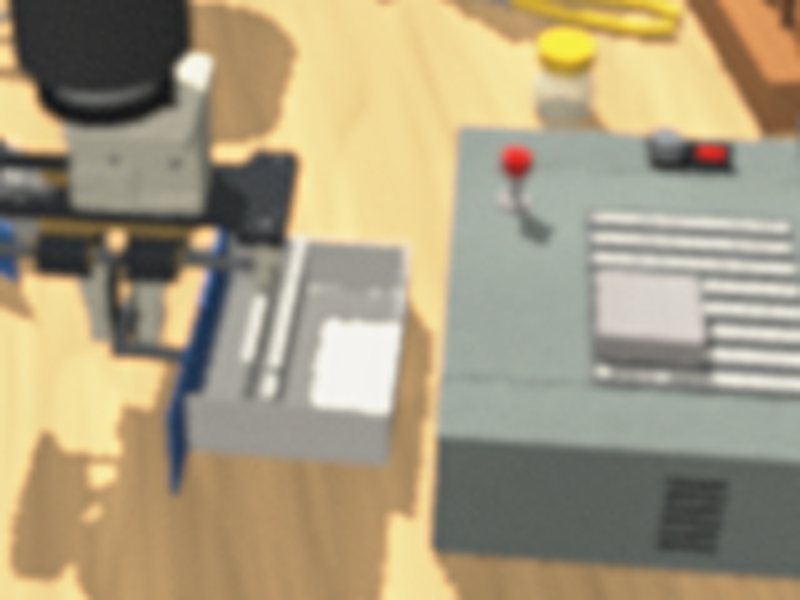

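Both show the tray square in front of the mouth. In the top view its rear corners are at (317,431) and (530,474), and the plate's left tip is at (228,575). The case's front corners are at (240,367) and (640,455). I'll measure the tray against the case from these points.

```bash
python3 - <<'E'
from fit import *; from tr import *
T=pickle.load(open("top2.pkl","rb"));S=pickle.load(open("side2.pkl","rb"))
t=lambda x,y:np.array([(x+.5)/5-.5+180,(y+.5)/5-.5+90]); d=lambda x,y:np.array([(x+.5)/5-.5+200,(y+.5)/5-.5+150])
o=[(T,(0,.14,.085),t(240,366)),(T,(0,-.14,.085),t(640,456)),(T,(.21,.14,.103),t(307,55)),(T,(.036,.058,.12),t(365,331)),
(S,(0,.14,.085),d(460,128)),(S,(0,-.14,.085),d(440,437)),(S,(0,-.14,0),d(434,550)),(S,(.036,.058,.12),d(517,158))]
p,r=fit(o,[.6,-.07,-.2]); print("case",p[:2].round(4),np.degrees(p[2]).round(2),r.round(1).tolist())
q,r=fit([(T,(.11,.075,.042),t(317,431)),(T,(.11,-.075,.042),t(529,475)),(T,(-.002,.112,.06),t(228,575)),
(S,(.11,.075,.042),d(406,243)),(S,(.11,-.075,.042),d(388,414)),(S,(.11,-.075,.002),d(386,464)),(S,(-.004,-.112,.06),d(180,395)),(S,(-.004,-.112,.003),d(176,492))],[.47,-.03,-.2]); print("tray",q[:2].round(4),np.degrees(q[2]).round(2),r.round(1).tolist())
print((rot(np.degrees(p[2])).T@(q[:2]-p[:2])*1e3).round(1))
for n,X in(("rl",t(317,431)),("rr",t(529,475))): print(n,(rot(cy).T@(ray(T,X,.042)[:2]-C)*1e3).round(1))
for n,X in(("mouthL",t(305,378)),("mouthR",t(571,437)),("FL",t(240,366)),("FR",t(640,456))): print(n,(rot(cy).T@(ray(T,X,.085)[:2]-C)*1e3).round(1))
E
```

```text
case [ 0.6073 -0.0675] -12.4 [[-1.1, -0.6], [1.1, 0.0], [-0.5, -0.6], [0.3, -0.2], [-0.8, -0.8], [-0.3, 0.3], [-0.3, 1.4], [0.2, -0.5]]
tray [ 0.4746 -0.0354] -12.48 [[0.4, -0.5], [0.7, 0.5], [-0.2, 0.0], [0.0, -1.0], [0.6, -1.6], [0.7, -0.9], [-2.2, 4.0], [-0.2, 0.1]]
[-136.5    2.9]
rl [-27.8  77.3]
rr [-24.6 -71. ]
mouthL [ 1.  90.9]
mouthR [  2.4 -90.1]
FL [ -1.  134.9]
FR [   0.4 -137.5]
```

Emit:
send_rows(
  deltas=[
    [[0.005, 0, 0], 0],
    [[0.01, 0, 0], 0],
    [[0.015, 0, 0], 0],
    [[0.021, 0, 0], 0],
    [[0.021, 0, 0], 0],
  ],
)

```text
clock: 4.97
tool_pos: [0.4256, -0.0606, 0.1]
orientation: [-180.0, -0.0, -102.4]
force: [0.3, 0.3, 1.7]
opening: 0.009
gripper_force: 30.0
```

Emit:
send_rows(
  deltas=[
    [[0, -0.006, 0], 0],
    [[0, -0.012, 0], 0],
    [[0, -0.018, 0], 0],
    [[0, -0.024, 0], 0],
    [[0, -0.024, 0], 0],
  ],
)

```text
clock: 5.38
tool_pos: [0.4458, -0.0645, 0.0999]
orientation: [-179.9, 0.0, -102.4]
force: [-0.0, -0.8, 0.2]
opening: 0.0088
gripper_force: 30.0
```

```bash
sed -i 's/-.0175\]/-.0205]/' tr.py; python3 tr.py -.096 -.014 0
```

```text
now a,b,dyaw [-113.65  -12.73    0.18] z 0.09994260731960633 F case [ 0.2 -0.8] 0.2
[ 4.6270e-01 -6.9400e-02 -1.0257e+02] [ 0.0015 -0.022   0.002 ]
```

Emit:
send_rows(
  deltas=[
    [[0.001, -0.002, 0], 0],
    [[0.001, -0.004, 0], 0],
    [[0.001, -0.006, 0], 0],
    [[0.001, -0.008, 0], 0],
    [[0.001, -0.01, 0], 0],
  ],
)

```text
clock: 5.8
tool_pos: [0.4519, -0.0671, 0.0999]
orientation: [180.0, -0.0, -102.4]
force: [-1.6, -0.3, 4.3]
opening: 0.0092
gripper_force: 30.0
```

Emit:
send_rows(
  deltas=[
    [[0, -0.0025, 0], 0],
    [[0, -0.005, 0], 0],
    [[0, -0.0075, 0], 0],
    [[0, -0.01, 0], 0],
    [[0, -0.012, 0], 0],
  ],
)

```text
clock: 6.22
tool_pos: [0.4617, -0.0691, 0.0999]
orientation: [-180.0, -0.0, -102.4]
force: [-2.4, -0.1, 3.8]
opening: 0.0093
gripper_force: 30.0
```

```bash
python3 tr.py -.096 -.014 0;  python3 - <<'E'
from h import *
s=ctrl.snapshot("top"); save(s,"a4",(210,130,310,220),6)
E
```

```text
now a,b,dyaw [-97.18 -13.8    0.17] z 0.09989427156340275 F case [-2.4 -0.6] 3.8
[ 4.6270e-01 -6.9400e-02 -1.0257e+02] [ 0.0001 -0.0014  0.0019]
```

View pics/a4.png

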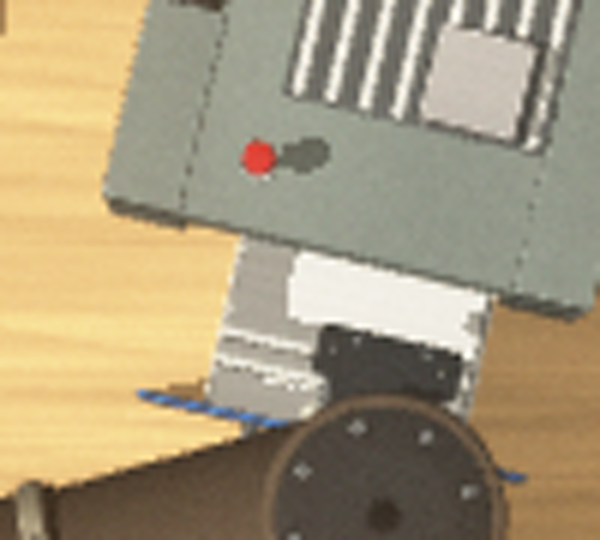

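The tray is about 13 mm into the mouth. Plate left tip at (140,395), plate right tip at (522,479), left wall entering the mouth at (243,238), right wall at (488,298). I'll turn these into case coordinates.

```bash
python3 - <<'E'
from tr import *
s=ctrl.snapshot("top")
f=lambda x,y,z:(rot(cy).T@(ray(s,((x+.5)/6-.5+210,(y+.5)/6-.5+130),z)[:2]-C)*1e3).round(1)
print("plate L",f(139,395,.06),"R",f(523,480,.06),"wallL",f(243,238,.042),f(207,385,.042),"wallR",f(488,298,.042), "caseFL",f(107,200,.085),"FR",f(585,310,.085),"bolt",f(259,157,.12))
T=pickle.load(open("top2.pkl","rb"))
g=lambda x,y,z:(rot(cy).T@(ray(T,((x+.5)/5-.5+180,(y+.5)/5-.5+90),z)[:2]-C)*1e3).round(1)
print("before plate L",g(227,575,.06), "wallL", g(317,431,.042),g(286,580,.042))
for i in range(4):
    o=ctrl.get_obs(); print(rot(cy).T@o["force"][:2],o["force"][2],o["moment"].round(2)); ctrl.snapshot("top")
E
```

```text
plate L [-101.9   94.9] R [ -99.8 -125.8] wallL [-0.4 58.7] [-87.   59.7] wallR [ -2.4 -85.3] caseFL [ -1.5 135.4] FR [  -1.5 -136.1] bolt [35.8 57.3]
before plate L [-137.9  113.3] wallL [-27.8  77.3] [-132.    74.7]
[-0.58413623 -0.82411525] 1.2040665437867384 [-0.26  0.07  0.01]
[ 0.6696752  -1.69615913] 2.0142756765664953 [-0.2  -0.16 -0.03]
[ 0.90305986 -0.19576615] 1.3520917644220256 [-0.22 -0.18  0.01]
[ 0.5378267  -0.07401025] 0.8300701351433881 [-0.12 -0.34 -0.06]
```

Emit:
send_rows(
  deltas=[
    [[-0.001, 0, 0], 0],
    [[-0.002, 0, 0], 0],
    [[-0.003, 0, 0], 0],
    [[-0.004, 0, 0], 0],
    [[-0.004, 0, 0], 0],
  ],
)

```text
clock: 6.93
tool_pos: [0.462, -0.0658, 0.0999]
orientation: [180.0, -0.0, -102.4]
force: [-0.9, -0.0, 3.0]
opening: 0.0088
gripper_force: 30.0
```

```bash
python3 tr.py; python3 -c "
from h import *
print(ctrl.get_obs()['moment'].round(2))"
```

```text
now a,b,dyaw [-97.57 -10.56   0.17] z 0.09990402893676639 F case [-0.9 -0.2] 3.0
[-0.24  0.15 -0.09]
```

Emit:
send_rows(
  deltas=[
    [[-0.001, 0, 0], 0],
    [[-0.002, 0, 0], 0],
    [[-0.003, 0, 0], 0],
    [[-0.003, 0, 0], 0],
    [[-0.003, 0, 0], 0],
  ],
)

```text
clock: 7.35
tool_pos: [0.4626, -0.0635, 0.0999]
orientation: [180.0, 0.0, -102.4]
force: [-0.4, -0.4, 2.4]
opening: 0.009
gripper_force: 30.0
```

```bash
python3 tr.py; python3 -c "
from h import *
print(ctrl.get_obs()['moment'].round(2))"
```

```text
now a,b,dyaw [-97.47  -8.11   0.17] z 0.09989928129157111 F case [-0.3 -0.5] 2.4
[-0.03  0.27 -0.06]
```

Emit:
send_rows(
  deltas=[
    [[-0.001, 0, 0], 0],
    [[-0.002, 0, 0], 0],
    [[-0.003, 0, 0], 0],
    [[-0.003, 0, 0], 0],
    [[-0.003, 0, 0], 0],
  ],
)

```text
clock: 7.77
tool_pos: [0.4632, -0.0611, 0.0999]
orientation: [-180.0, 0.0, -102.4]
force: [-0.6, 0.0, 2.9]
opening: 0.009
gripper_force: 30.0
```

Emit:
send_rows(
  deltas=[
    [[-0.001, 0, 0], 0],
    [[-0.002, 0, 0], 0],
    [[-0.003, 0, 0], 0],
    [[-0.003, 0, 0], 0],
    [[-0.003, 0, 0], 0],
  ],
)

```text
clock: 8.18
tool_pos: [0.4633, -0.059, 0.0998]
orientation: [180.0, -0.0, -102.4]
force: [-3.0, -1.8, 3.5]
opening: 0.009
gripper_force: 30.1
```

```bash
python3 tr.py; python3 -c "
from h import *
for i in range(3): print(ctrl.get_obs()['moment'].round(2), ctrl.get_obs()['force'].round(1)); ctrl.snapshot('top')"
```

```text
now a,b,dyaw [-97.78  -3.58   0.16] z 0.09982163155682376 F case [-2.6 -2.4] 3.5
[-0.65  0.72 -0.14] [-3.  -1.8  3.5]
[-0.61  0.74 -0.21] [-2.1 -2.   3.8]
[-0.62  0.77 -0.16] [-2.3 -2.1  3.6]
```

Emit:
send_rows(
  deltas=[
    [[-0.0005, 0, 0], 0],
    [[-0.001, 0, 0], 0],
    [[-0.001, 0, 0], 0],
    [[-0.001, 0, 0], 0],
    [[-0.001, 0, 0], 0],
  ],
)

```text
clock: 8.75
tool_pos: [0.4635, -0.0582, 0.0998]
orientation: [180.0, -0.0, -102.4]
force: [-3.8, -2.6, 4.3]
opening: 0.0087
gripper_force: 30.2
```

```bash
python3 tr.py; python3 -c "
from h import *
for i in range(2): print(ctrl.get_obs()['moment'].round(2), ctrl.get_obs()['force'].round(1)); ctrl.snapshot('top')"
```

```text
now a,b,dyaw [-97.74  -2.82   0.16] z 0.09980871496974508 F case [-3.1 -3.3] 4.3
[-1.13  1.19 -0.17] [-3.8 -2.6  4.3]
[-1.15  1.21 -0.2 ] [-4.1 -2.9  3.4]
```

Contact with the left runner starts at a reading of b ≈ -5.6. I'll back off to the midline, b ≈ -7.

Emit:
send_rows(
  deltas=[
    [[0.0015, 0, 0], 0],
    [[0.003, 0, 0], 0],
    [[0.0045, 0, 0], 0],
    [[0.0052, 0, 0], 0],
    [[0.0052, 0, 0], 0],
  ],
)

```text
clock: 9.27
tool_pos: [0.4638, -0.062, 0.1001]
orientation: [-179.9, 0.0, -102.4]
force: [1.1, -0.6, 0.2]
opening: 0.0092
gripper_force: 30.0
```

```bash
python3 tr.py -.08 -.007 0; python3 - <<'E'
from h import *
print(ctrl.get_obs()['moment'].round(2))
s=ctrl.snapshot("top"); save(s,"a5",(210,130,310,220),6)
E
```

```text
now a,b,dyaw [-96.69  -6.38   0.19] z 0.10011209890275011 F case [ 1.2 -0.4] 0.2
[ 4.7990e-01 -6.6100e-02 -1.0257e+02] [ 0.0007 -0.0208  0.0021]
[ 0.06 -0.44 -0.05]
```

View pics/a5.png

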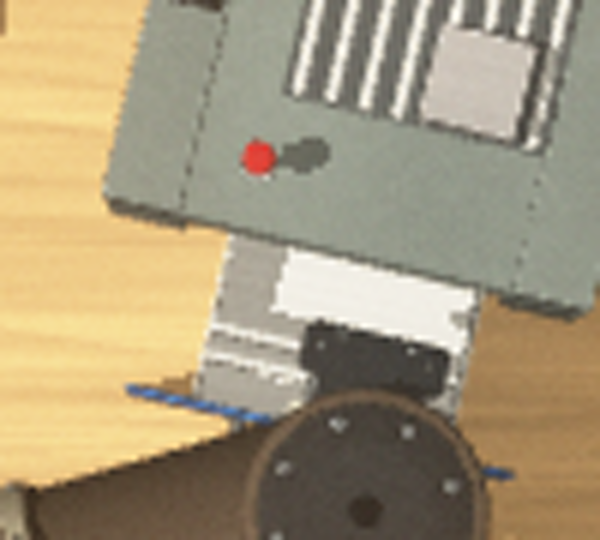

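The plate runs from (128,388) to (512,474), still square to the case (12.6°). Feeding in.

Emit:
send_rows(
  deltas=[
    [[0.0007, -0.002, 0], 0.002],
    [[0.0007, -0.004, 0], 0.002],
    [[0.0007, -0.006, 0], 0.002],
    [[0.0007, -0.008, 0], 0.002],
    [[0.0007, -0.01, 0], 0.002],
  ],
)

```text
clock: 9.73
tool_pos: [0.4706, -0.0646, 0.0999]
orientation: [180.0, -0.0, -102.6]
force: [-2.1, 0.4, 4.3]
opening: 0.0087
gripper_force: 30.0
```

Emit:
send_rows(
  deltas=[
    [[0, -0.0015, 0], 0],
    [[0, -0.003, 0], 0],
    [[0, -0.0045, 0], 0],
    [[0, -0.006, 0], 0],
    [[0, -0.006, 0], 0],
  ],
)

```text
clock: 10.15
tool_pos: [0.4756, -0.0655, 0.0999]
orientation: [-180.0, 0.0, -102.6]
force: [-1.3, -0.6, 2.8]
opening: 0.0093
gripper_force: 30.0
```

Emit:
send_rows(
  deltas=[
    [[0, -0.0015, 0], 0],
    [[0, -0.003, 0], 0],
    [[0, -0.0045, 0], 0],
    [[0, -0.006, 0], 0],
    [[0, -0.006, 0], 0],
  ],
)

```text
clock: 10.57
tool_pos: [0.4803, -0.0666, 0.0999]
orientation: [-180.0, 0.0, -102.6]
force: [-1.0, -0.7, 1.8]
opening: 0.0088
gripper_force: 30.0
```

```bash
python3 tr.py; python3 -c "
from h import *
print(ctrl.get_obs()['moment'].round(2))"
```

```text
now a,b,dyaw [-7.945e+01 -7.400e+00 -1.000e-02] z 0.09990625052042212 F case [-0.9 -0.9] 1.8
[-0.04  0.36  0.08]
```

Emit:
send_rows(
  deltas=[
    [[0, -0.0025, 0], 0],
    [[0, -0.005, 0], 0],
    [[0, -0.0075, 0], 0],
    [[0, -0.01, 0], 0],
    [[0, -0.01, 0], 0],
  ],
)

```text
clock: 10.98
tool_pos: [0.4884, -0.0683, 0.0999]
orientation: [-180.0, 0.0, -102.6]
force: [-0.7, -0.9, 2.2]
opening: 0.0092
gripper_force: 30.0
```

Emit:
send_rows(
  deltas=[
    [[0, -0.0025, 0], 0],
    [[0, -0.005, 0], 0],
    [[0, -0.0075, 0], 0],
    [[0, -0.01, 0], 0],
    [[0, -0.01, 0], 0],
  ],
)

```text
clock: 11.4
tool_pos: [0.4962, -0.0701, 0.0999]
orientation: [-180.0, 0.0, -102.6]
force: [-0.9, -0.0, 2.0]
opening: 0.009
gripper_force: 30.0
```

```bash
python3 tr.py; python3 -c "
from h import *
print(ctrl.get_obs()['moment'].round(2))"
```

```text
now a,b,dyaw [-6.324e+01 -7.390e+00 -1.000e-02] z 0.09994270817398082 F case [-0.9 -0.2] 2.0
[-0.15  0.06  0.07]
```

Running free. Continuing.

Emit:
send_rows(
  deltas=[
    [[0, -0.0035, 0], 0],
    [[0, -0.007, 0], 0],
    [[0, -0.0105, 0], 0],
    [[0, -0.014, 0], 0],
    [[0, -0.015, 0], 0],
  ],
)

```text
clock: 11.82
tool_pos: [0.5079, -0.0727, 0.0999]
orientation: [-180.0, 0.0, -102.6]
force: [-3.4, 0.4, 4.7]
opening: 0.0093
gripper_force: 30.0
```

Emit:
send_rows(
  deltas=[
    [[0, -0.0035, 0], 0],
    [[0, -0.007, 0], 0],
    [[0, -0.0105, 0], 0],
    [[0, -0.014, 0], 0],
    [[0, -0.015, 0], 0],
  ],
)

```text
clock: 12.23
tool_pos: [0.5196, -0.0753, 0.0999]
orientation: [-180.0, 0.0, -102.6]
force: [-1.6, 0.8, 4.8]
opening: 0.0092
gripper_force: 30.0
```

```bash
python3 tr.py; python3 -c "
from h import *
print(ctrl.get_obs()['moment'].round(2))"
```

```text
now a,b,dyaw [-3.922e+01 -7.400e+00 -1.000e-02] z 0.09991152004608442 F case [-1.7  0.4] 4.8
[0.36 0.78 0.04]
```

Emit:
send_rows(
  deltas=[
    [[0, -0.003, 0], 0],
    [[0, -0.006, 0], 0],
    [[0, -0.009, 0], 0],
    [[0, -0.012, 0], 0],
    [[0, -0.012, 0], 0],
  ],
)

```text
clock: 12.65
tool_pos: [0.5291, -0.0775, 0.0999]
orientation: [-180.0, 0.0, -102.6]
force: [-0.2, -0.8, 2.4]
opening: 0.009
gripper_force: 30.0
```

Emit:
send_rows(
  deltas=[
    [[0, -0.003, 0], 0],
    [[0, -0.006, 0], 0],
    [[0, -0.009, 0], 0],
    [[0, -0.012, 0], 0],
    [[0, -0.012, 0], 0],
  ],
)

```text
clock: 13.07
tool_pos: [0.5384, -0.0795, 0.0999]
orientation: [-180.0, 0.0, -102.6]
force: [-0.6, -1.0, 1.5]
opening: 0.0092
gripper_force: 30.0
```

```bash
python3 tr.py; python3 -c "
from h import *
print(ctrl.get_obs()['moment'].round(2))"
```

```text
now a,b,dyaw [-1.993e+01 -7.400e+00 -1.000e-02] z 0.09991945017604374 F case [-0.4 -1.1] 1.5
[-0.18  0.13  0.02]
```

Emit:
send_rows(
  deltas=[
    [[0, -0.003, 0], 0],
    [[0, -0.006, 0], 0],
    [[0, -0.009, 0], 0],
    [[0, -0.012, 0], 0],
    [[0, -0.012, 0], 0],
  ],
)

```text
clock: 13.48
tool_pos: [0.5478, -0.0816, 0.0999]
orientation: [-180.0, 0.0, -102.6]
force: [0.0, -1.1, 2.3]
opening: 0.0088
gripper_force: 30.0
```

Emit:
send_rows(
  deltas=[
    [[0, -0.001, 0], 0],
    [[0, -0.002, 0], 0],
    [[0, -0.003, 0], 0],
    [[0, -0.004, 0], 0],
    [[0, -0.005, 0], 0],
  ],
)

```text
clock: 13.9
tool_pos: [0.551, -0.0824, 0.0999]
orientation: [180.0, -0.0, -102.6]
force: [-2.5, -0.3, 3.9]
opening: 0.009
gripper_force: 30.0
```

Emit:
send_rows(
  deltas=[
    [[0, -0.001, 0], 0],
    [[0, -0.002, 0], 0],
    [[0, -0.003, 0], 0],
    [[0, -0.003, 0], 0],
    [[0, -0.003, 0], 0],
  ],
)

```text
clock: 14.32
tool_pos: [0.5536, -0.0829, 0.0999]
orientation: [-180.0, 0.0, -102.6]
force: [-0.6, -0.6, 3.0]
opening: 0.0084
gripper_force: 30.0
```

Emit:
send_rows(
  deltas=[
    [[0, -0.0005, 0], 0],
    [[0, -0.001, 0], 0],
    [[0, -0.0015, 0], 0],
    [[0, -0.002, 0], 0],
    [[0, -0.002, 0], 0],
  ],
)

```text
clock: 14.73
tool_pos: [0.555, -0.0833, 0.0999]
orientation: [180.0, -0.0, -102.6]
force: [-2.2, 0.4, 3.8]
opening: 0.009
gripper_force: 30.0
```

```bash
python3 tr.py; python3 -c "
from h import *
print(ctrl.get_obs()['moment'].round(2))"
```

```text
now a,b,dyaw [-2.94 -7.47 -0.01] z 0.09989126853798491 F case [-2.2 -0.1] 3.8
[0.11 0.82 0.05]
```

Emit:
send_rows(
  deltas=[
    [[0, -0.0005, 0], 0],
    [[0, -0.001, 0], 0],
    [[0, -0.0015, 0], 0],
    [[0, -0.0015, 0], 0],
    [[0, -0.0015, 0], 0],
  ],
)

```text
clock: 15.15
tool_pos: [0.5562, -0.0835, 0.0999]
orientation: [-180.0, 0.0, -102.6]
force: [-2.7, -0.5, 4.5]
opening: 0.0091
gripper_force: 30.0
```

Emit:
send_rows(
  deltas=[
    [[0, -0.0005, 0], 0],
    [[0, -0.001, 0], 0],
    [[0, -0.001, 0], 0],
    [[0, -0.001, 0], 0],
    [[0, -0.001, 0], 0],
  ],
)

```text
clock: 15.57
tool_pos: [0.5569, -0.0836, 0.0999]
orientation: [-180.0, 0.0, -102.6]
force: [-2.4, 1.5, 4.8]
opening: 0.0088
gripper_force: 30.0
```

Emit:
send_rows(
  deltas=[
    [[0, -0.0005, 0], 0],
    [[0, -0.001, 0], 0],
    [[0, -0.001, 0], 0],
    [[0, -0.001, 0], 0],
    [[0, -0.001, 0], 0],
  ],
)

```text
clock: 15.98
tool_pos: [0.5575, -0.0836, 0.0999]
orientation: [180.0, 0.0, -102.6]
force: [-3.1, 2.9, 5.4]
opening: 0.0091
gripper_force: 30.0
```

```bash
python3 tr.py; python3 - <<'E'
from h import *
print(ctrl.get_obs()['moment'].round(2))
T=ctrl.snapshot("top"); S=ctrl.snapshot("side")
a=cv2.resize(T["color"][145:200,215:315,::-1],None,fx=6,fy=5.0,interpolation=3)
b=cv2.resize(S["color"][160:260,260:360,::-1],None,fx=6,fy=3.2,interpolation=3)
cv2.imwrite("pics/a6.png",np.vstack([a,b]))
E
```

```text
now a,b,dyaw [-0.41 -7.3  -0.02] z 0.09989639236888148 F case [-3.7  2.1] 5.4
[ 1.04  1.29 -0.05]
```

```bash
cat > blue.py <<'E'
from tr import *
s=ctrl.snapshot("top"); im=s["color"].astype(int)
r,g,b=im[...,0],im[...,1],im[...,2]
m=(b>1.5*r)&(b>r+35)&(b>g+15); m[:130]=0;m[225:]=0;m[:,:200]=0;m[:,330:]=0
cols=[c for c in range(200,330) if m[:,c].any()]
L=[]
for c in cols:
    v=np.where(m[:,c])[0]; p=rot(cy).T@(ray(s,(c,v[0]-.5),.06)[:2]-C)*1e3; q=rot(cy).T@(ray(s,(c,v[-1]+.5),.06)[:2]-C)*1e3
    L.append((c,len(v),p[0].round(1),q[0].round(1),p[1].round(0)))
print(len(L),*L[::3],L[-1])
for t in ("tray","handle"):
    for k in ctrl.cut_out(s,t)[:2]: print(t,k["conf"],np.array(k["xy"])*[512,384])
E
python3 blue.py
```

```text
1 (300, 1, np.float64(-1.6), np.float64(-4.9), np.float64(-115.0)) (300, 1, np.float64(-1.6), np.float64(-4.9), np.float64(-115.0))
handle 0.49 [274.176  134.5152]
```

```bash
python3 - <<'E'
from tr import *
s=ctrl.snapshot("top"); im=s["color"].astype(int)
P=lambda a,b,z: proj(s,np.r_[C+rot(cy)@np.array([a,b])/1e3,z])[0].round(1)
for b in(100,90,75,60,-90,-100,-110,-116):
    u=P(-2,b,.06); c=int(round(u[0])); r=int(round(u[1])); print(b,u,"face top row",P(0,b,.085)[1],[ (i,*im[i,c]) for i in range(r-5,r+5)])
E
```

```text
100 [238.  166.4] face top row 164.9 [(161, np.int64(153), np.int64(158), np.int64(142)), (162, np.int64(156), np.int64(158), np.int64(140)), (163, np.int64(156), np.int64(160), np.int64(144)), (164, np.int64(152), np.int64(155), np.int64(140)), (165, np.int64(105), np.int64(101), np.int64(89)), (166, np.int64(79), np.int64(70), np.int64(58)), (167, np.int64(78), np.int64(64), np.int64(49)), (168, np.int64(81), np.int64(66), np.int64(50)), (169, np.int64(86), np.int64(70), np.int64(53)), (170, np.int64(85), np.int64(68), np.int64(52))]
90 [240.9 167. ] face top row 165.5 [(162, np.int64(151), np.int64(155), np.int64(138)), (163, np.int64(152), np.int64(157), np.int64(140)), (164, np.int64(155), np.int64(161), np.int64(139)), (165, np.int64(147), np.int64(152), np.int64(136)), (166, np.int64(71), np.int64(59), np.int64(45)), (167, np.int64(79), np.int64(63), np.int64(49)), (168, np.int64(81), np.int64(67), np.int64(50)), (169, np.int64(88), np.int64(72), np.int64(53)), (170, np.int64(91), np.int64(75), np.int64(58)), (171, np.int64(92), np.int64(76), np.int64(57))]
75 [245.2 168. ] fa
[... 2475 characters left out ...]
, np.int64(69)), (182, np.int64(108), np.int64(87), np.int64(68)), (183, np.int64(91), np.int64(73), np.int64(56)), (184, np.int64(104), np.int64(82), np.int64(59))]
-116 [300.3 180.7] face top row 179.5 [(176, np.int64(77), np.int64(66), np.int64(52)), (177, np.int64(84), np.int64(74), np.int64(58)), (178, np.int64(88), np.int64(80), np.int64(66)), (179, np.int64(93), np.int64(88), np.int64(75)), (180, np.int64(75), np.int64(70), np.int64(65)), (181, np.int64(63), np.int64(75), np.int64(108)), (182, np.int64(58), np.int64(53), np.int64(54)), (183, np.int64(109), np.int64(95), np.int64(76)), (184, np.int64(172), np.int64(134), np.int64(88)), (185, np.int64(171), np.int64(133), np.int64(88))]
```

```bash
cat > sb.py <<'E'
from tr import *
s=ctrl.snapshot("side"); im=s["color"].astype(int); r,g,b=im[...,0],im[...,1],im[...,2]
m=(b>1.4*r)&(b>r+25)&(b>g+10); m[:170]=0;m[275:]=0;m[:,:250]=0;m[:,345:]=0
for v in range(384):
    c=np.where(m[v])[0]
    if len(c): print(v,c.min(),c.max(),len(c),end="; ")
print()
bb=now(ctrl.get_obs())[1]
P=lambda a,b,z: proj(s,np.r_[C+rot(cy)@np.array([a,b])/1e3,z])[0].round(1)
print("pred a=0: R front/rear top",P(-4,bb-112,.06),P(0,bb-112,.06),"bot",P(-4,bb-112,.003),P(0,bb-112,.003),"L top",P(-4,bb+112,.06),"caseFR",P(0,-140,.085),P(0,-140,0))
for v in(225,232,240): print(v,[tuple(map(int,im[v,c])) for c in range(280,296)])
E
python3 sb.py
```

```text
203 288 288 1; 204 288 288 1; 208 288 288 1; 209 288 289 2; 210 288 288 1; 211 288 288 1; 212 288 288 1; 213 288 288 1; 214 288 288 1; 225 286 287 2; 226 287 287 1; 
pred a=0: R front/rear top [285.3 238.3] [286.8 238.4] bot [284.6 253.9] [286.1 254. ] L top [288.7 187.3] caseFR [286.8 236.9] [285.7 260.6]
225 [(80, 81, 81), (86, 84, 83), (90, 88, 84), (91, 88, 85), (87, 87, 85), (82, 85, 93), (70, 85, 108), (72, 91, 114), (92, 101, 105), (100, 106, 99), (101, 107, 100), (99, 105, 99), (97, 103, 97), (97, 101, 97), (96, 102, 97), (95, 100, 95)]
232 [(204, 162, 113), (234, 199, 136), (243, 219, 150), (244, 221, 151), (244, 215, 147), (225, 183, 138), (141, 125, 123), (85, 94, 106), (92, 101, 99), (102, 107, 101), (102, 107, 101), (102, 107, 101), (100, 106, 100), (100, 106, 100), (102, 108, 102), (102, 108, 102)]
240 [(166, 135, 94), (167, 136, 94), (172, 140, 97), (171, 138, 98), (155, 129, 102), (113, 106, 106), (80, 92, 106), (87, 96, 99), (94, 100, 93), (95, 100, 94), (93, 98, 92), (95, 100, 94), (94, 99, 92), (93, 98, 93), (94, 100, 94), (95, 100, 95)]
```

Emit:
send_rows(
  deltas=[
    [[-0.0005, 0, 0], 0],
    [[-0.001, 0, 0], 0],
    [[-0.001, -0.0005, 0], 0],
    [[-0.001, -0.001, 0], 0],
    [[-0.001, -0.001, 0], 0],
  ],
)

```text
clock: 16.75
tool_pos: [0.5578, -0.0833, 0.0998]
orientation: [179.9, -0.0, -102.6]
force: [-5.5, 1.4, 7.3]
opening: 0.0085
gripper_force: 30.0
```

```bash
python3 tr.py; python3 -c "
from h import *
print(ctrl.get_obs()['moment'].round(2))"
```

```text
now a,b,dyaw [-0.14 -6.9  -0.03] z 0.09978135500322086 F case [-5.7  0.2] 7.3
[ 0.53  2.06 -0.09]
```

Emit:
send_rows(
  deltas=[
    [[0, -0.0005, 0], 0],
    [[0, -0.001, 0], 0],
    [[0, -0.001, 0], 0],
    [[0, -0.001, 0], 0],
    [[0, -0.001, 0], 0],
  ],
)

```text
clock: 17.17
tool_pos: [0.5579, -0.0833, 0.0997]
orientation: [179.8, -0.0, -102.6]
force: [-7.9, 3.8, 8.9]
opening: 0.0089
gripper_force: 30.0
```

```bash
python3 tr.py; python3 -c "
from h import *
print(ctrl.get_obs()['moment'].round(2))"; python3 sb.py | head -1
```

```text
now a,b,dyaw [-0.07 -6.92 -0.04] z 0.09974773263638192 F case [-8.5  2. ] 8.9
[ 1.28  2.94 -0.07]
203 288 288 1; 208 288 289 2; 209 288 289 2; 225 286 287 2; 226 287 287 1;
```

The stop is reached: the force rises to 8.5 N with no further travel. Releasing and lifting.

Emit:
send_rows(
  deltas=[
    [[0, 0, 0], 0],
    [[0, 0, 0], 0],
    [[0, 0.001, 0], 0],
    [[0, 0.001, 0], 0],
    [[0, 0.001, 0], 0],
  ],
  gripper=0.22,
)

```text
clock: 17.63
tool_pos: [0.5589, -0.0832, 0.0998]
orientation: [-180.0, 0.0, -102.6]
force: [-0.6, -0.3, -0.7]
opening: 0.0192
gripper_force: 0.0
```

Emit:
send_rows(
  deltas=[
    [[0, 0, -0.01], 0],
    [[0, 0, -0.02], 0],
    [[0, 0, -0.035], 0],
    [[0, 0, -0.05], 0],
    [[0, 0, -0.06], 0],
  ],
)

```text
clock: 18.05
tool_pos: [0.5593, -0.0832, 0.15]
orientation: [-179.9, 0.0, -102.6]
force: [-0.2, 0.9, -0.0]
opening: 0.0192
gripper_force: 0.0
```

Emit:
send_rows(
  deltas=[
    [[0, 0.02, -0.03], 0],
    [[0, 0.06, -0.06], 0],
    [[0, 0.1, -0.1], 0],
    [[0, 0.14, -0.13], 0],
    [[0, 0.16, -0.15], 0],
  ],
  gripper=0,
)

```text
clock: 18.47
tool_pos: [0.4313, -0.0554, 0.2706]
orientation: [-179.9, 0.1, -102.6]
force: [0.3, -0.3, 0.2]
opening: 0.0004
gripper_force: 0.0
```

```bash
python3 blue.py; python3 sb.py | head -2; python3 tr.py
```

```text
64 (238, 1, np.float64(0.9), np.float64(-2.5), np.float64(101.0)) (241, 1, np.float64(-0.2), np.float64(-3.5), np.float64(90.0)) (244, 1, np.float64(-1.2), np.float64(-4.5), np.float64(79.0)) (247, 2, np.float64(1.1), np.float64(-5.5), np.float64(70.0)) (250, 1, np.float64(0.1), np.float64(-3.2), np.float64(59.0)) (253, 1, np.float64(-0.9), np.float64(-4.3), np.float64(48.0)) (256, 1, np.float64(-2.0), np.float64(-5.3), np.float64(38.0)) (259, 2, np.float64(0.3), np.float64(-6.3), np.float64(28.0)) (262, 1, np.float64(-0.7), np.float64(-4.0), np.float64(17.0)) (265, 1, np.float64(-1.7), np.float64(-5.1), np.float64(6.0)) (268, 2, np.float64(0.6), np.float64(-6.1), np.float64(-4.0)) (271, 2, np.float64(-0.5), np.float64(-7.1), np.float64(-14.0)) (274, 1, np.float64(-1.5), np.float64(-4.8), np.float64(-25.0)) (277, 1, np.float64(-2.5), np.float64(-5.8), np.float64(-35.0)) (280, 2, np.float64(-0.2), np.float64(-6.9), np.float64(-45.0)) (283, 1, np.float64(-1.3), np.float64(-4.6), np.float64(-56.0)) (286, 1, np.float64(-2.3), np.float64(-5.6), np.float64(-67.0)) (289, 2, np.float64(-0.0), np.float64(-6.6), np.float64(-76.0)) (292, 2, np.float64(-1.0), np.float64(-7.6), np.float64(-87.0)) (295, 1, np.float64(-2.1), np.float64(-5.4), np.float64(-98.0)) (298, 1, np.float64(-3.1), np.float64(-6.4), np.float64(-108.0)) (301, 1, np.float64(-0.8), np.float64(-4.1), np.float64(-118.0)) (301, 1, np.float64(-0.8), np.float64(-4.1), np.float64(-118.0))
tray 0.7 [265.984  176.9088]
handle 0.55 [273.7152 177.7152]
handle 0.16 [270.7968 142.1952]
204 288 288 1; 205 288 288 1; 206 288 288 1; 224 287 287 1; 225 286 287 2; 226 286 287 2; 
pred a=0: R front/rear top [285.3 238.1] [286.9 238.2] bot [284.6 253.7] [286.1 253.8] L top [288.7 187.2] caseFR [286.8 236.9] [285.7 260.6]
now a,b,dyaw [-1.2741e+02 -6.3900e+00  3.0000e-02] z 0.26923702657117865 F case [0.8 0.4] -1.0
```

```bash
cat > sub.py <<'E'
from tr import *
N=6; S=[ctrl.snapshot("top") for _ in range(N)]; s=S[0]
im=np.mean([x["color"].astype(float) for x in S],0)
w=np.clip(im[...,2]-im[...,0]-5,0,None)
A=[];B=[]
loc=lambda c,v,z:rot(cy).T@(ray(s,(c,v),z)[:2]-C)*1e3
P=lambda a,b,z: proj(s,np.r_[C+rot(cy)@np.array([a,b])/1e3,z])[0]
for b in np.linspace(-110,92,90):
    u=P(-2,b,.06); c=int(round(u[0])); r0=int(round(u[1])); rr=np.arange(r0-5,r0+6); ww=w[rr,c]
    if ww.sum()>30: A.append(loc(c,(rr*ww).sum()/ww.sum(),.06))
# case top front edge: brightness drop of grey top, using the parts of the edge over the whole width
gr=im.sum(2)
for b in np.linspace(-134,134,100):
    u=P(0,b,.085); c=int(round(u[0])); r0=int(round(u[1])); rr=np.arange(r0-4,r0+5); d=-np.diff(gr[rr,c]); d=np.clip(d,0,None)
    if d.max()>60:
        k=d.argmax(); sl=slice(max(k-1,0),k+2); B.append(loc(c,((rr[:-1]+.5)[sl]*d[sl]).sum()/d[sl].sum(),.085))
for n,X in(("plate",A),("edge",B)):
    X=np.array(X)
    for _ in range(3):
        p=np.polyfit(X[:,1],X[:,0],1); e=X[:,0]-np.polyval(p,X[:,1]); k=abs(e)<2*e.std()+.01; X=X[k]
    print(n,len(X),"x at b=0",p[1].round(2),"angle deg",-np.degrees(p[0]).round(2),"std",e.std().round(2),X[:,1].min(),X[:,1].max(),"seg",[X[(X[:,1]>l)&(X[:,1]<l+45),0].mean().round(1) for l in range(-135,135,45)])
E
python3 sub.py
```

```text
plate 84 x at b=0 -3.06 angle deg -0.46 std 0.36 -112.17951278682924 92.95768503108667 seg [np.float64(-3.9), np.float64(-3.5), np.float64(-3.4), np.float64(-2.8), np.float64(-2.5), np.float64(-3.0)]
edge 99 x at b=0 -1.69 angle deg -0.57 std 3.18 -132.11830658773627 133.79994694484225 seg [np.float64(-1.6), np.float64(-3.7), np.float64(-1.9), np.float64(-1.4), np.float64(-1.9), np.float64(0.4)]
```

```bash
python3 go.py .6545 -.018 .21 -102.57
```

```text
18.9667 [ 0.4339 -0.0555  0.2669] -102.61074660560607 shift [-0.106  -0.2589  0.0712] turn -0.0005 rows 5.537740380618776
```

Emit:
send_rows(
  deltas=[
    [[-0.015, -0.035, 0], 0],
    [[-0.032, -0.08, 0.005], 0],
    [[-0.052, -0.125, 0.01], 0],
    [[-0.072, -0.17, 0.02], 0],
    [[-0.085, -0.21, 0.03], 0],
  ],
)

```text
clock: 19.38
tool_pos: [0.6151, -0.0252, 0.2424]
orientation: [180.0, -0.0, -102.6]
force: [0.3, 0.7, 0.6]
opening: 0.0006
gripper_force: 0.0
```

Emit:
send_rows(
  deltas=[
    [[-0.012, -0.03, 0.02], 0],
    [[-0.021, -0.049, 0.04], 0],
    [[-0.021, -0.049, 0.04], 0],
    [[-0.021, -0.049, 0.04], 0],
    [[-0.021, -0.049, 0.04], 0],
  ],
)

```text
clock: 19.8
tool_pos: [0.6542, -0.018, 0.211]
orientation: [179.9, -0.1, -102.6]
force: [0.5, -0.6, 0.4]
opening: 0.0004
gripper_force: 0.0
```

```bash
python3 go.py .6545 -.018 .186 -102.57
```

```text
19.8 [ 0.6542 -0.018   0.211 ] -102.59319020354506 shift [-0.0001 -0.0004  0.0313] turn -0.0003 rows 0.5998008694725588
```

Down to just above the top, then press slowly.

Emit:
send_rows(
  deltas=[
    [[0, 0, 0.008], 0],
    [[0, 0, 0.016], 0],
    [[0, 0, 0.024], 0],
    [[0, 0, 0.027], 0],
    [[0, 0, 0.027], 0],
  ],
)

```text
clock: 20.22
tool_pos: [0.6537, -0.0179, 0.1897]
orientation: [179.9, -0.0, -102.6]
force: [0.6, 0.6, -0.2]
opening: 0.0005
gripper_force: 0.0
```

Emit:
send_rows(
  deltas=[
    [[0, 0, 0.002], 0],
    [[0, 0, 0.004], 0],
    [[0, 0, 0.006], 0],
    [[0, 0, 0.008], 0],
    [[0, 0, 0.01], 0],
  ],
)

```text
clock: 20.63
tool_pos: [0.6546, -0.0177, 0.1827]
orientation: [-180.0, 0.0, -102.6]
force: [0.0, -0.3, 3.4]
opening: 0.0003
gripper_force: 1.9
```

Emit:
send_rows(
  deltas=[
    [[0, 0, 0.001], 0],
    [[0, 0, 0.002], 0],
    [[0, 0, 0.003], 0],
    [[0, 0, 0.004], 0],
    [[0, 0, 0.004], 0],
  ],
)

```text
clock: 21.05
tool_pos: [0.6546, -0.0177, 0.179]
orientation: [-180.0, 0.0, -102.6]
force: [-0.1, 0.3, 2.9]
opening: 0.0003
gripper_force: 1.2
```

Emit:
send_rows(
  deltas=[
    [[0, 0, 0.001], 0],
    [[0, 0, 0.002], 0],
    [[0, 0, 0.003], 0],
    [[0, 0, 0.004], 0],
    [[0, 0, 0.004], 0],
  ],
)

```text
clock: 21.47
tool_pos: [0.6545, -0.0177, 0.1758]
orientation: [-180.0, 0.0, -102.6]
force: [0.8, 0.2, 1.3]
opening: 0.0009
gripper_force: 1.0
```

Emit:
send_rows(
  deltas=[
    [[0, 0, 0.001], 0],
    [[0, 0, 0.002], 0],
    [[0, 0, 0.003], 0],
    [[0, 0, 0.004], 0],
    [[0, 0, 0.005], 0],
  ],
)

```text
clock: 21.88
tool_pos: [0.6545, -0.0177, 0.1719]
orientation: [-180.0, 0.0, -102.6]
force: [0.6, 0.3, 3.2]
opening: 0.0005
gripper_force: 1.8
```

Emit:
send_rows(
  deltas=[
    [[0, 0, 0.001], 0],
    [[0, 0, 0.002], 0],
    [[0, 0, 0.003], 0],
    [[0, 0, 0.004], 0],
    [[0, 0, 0.004], 0],
  ],
)

```text
clock: 22.3
tool_pos: [0.6545, -0.0177, 0.1685]
orientation: [-180.0, 0.0, -102.6]
force: [2.2, 0.3, 2.3]
opening: 0.0001
gripper_force: 1.1
```

Emit:
send_rows(
  deltas=[
    [[0, 0, 0.0004], 0],
    [[0, 0, 0.0008], 0],
    [[0, 0, 0.0012], 0],
    [[0, 0, 0.0012], 0],
    [[0, 0, 0.0012], 0],
  ],
)

```text
clock: 22.72
tool_pos: [0.6545, -0.0178, 0.1679]
orientation: [-180.0, 0.0, -102.6]
force: [0.5, 1.4, 4.4]
opening: 0.0006
gripper_force: 2.3
```

Emit:
send_rows(
  deltas=[
    [[0, 0, 0.0005], 0],
    [[0, 0, 0.001], 0],
    [[0, 0, 0.0012], 0],
    [[0, 0, 0.0012], 0],
    [[0, 0, 0.0012], 0],
  ],
)

```text
clock: 23.13
tool_pos: [0.6545, -0.0178, 0.1678]
orientation: [-180.0, 0.0, -102.6]
force: [-2.5, 0.9, 10.1]
opening: 0.0001
gripper_force: 5.2
```

The bolt has bottomed: 10 N, fingertips at 102 mm. Lifting away and checking.

Emit:
send_rows(
  deltas=[
    [[0, 0, -0.01], 0],
    [[0, 0, -0.03], 0],
    [[0, 0, -0.06], 0],
    [[0, 0, -0.09], 0],
    [[0, 0, -0.12], 0],
  ],
)

```text
clock: 23.55
tool_pos: [0.6534, -0.018, 0.263]
orientation: [179.8, -0.1, -102.6]
force: [0.4, 0.4, 0.5]
opening: 0.0002
gripper_force: 0.0
```

Emit:
send_rows(
  deltas=[
    [[0, 0.03, -0.01], 0],
    [[0, 0.07, -0.02], 0],
    [[0, 0.12, -0.03], 0],
    [[0, 0.17, -0.03], 0],
    [[0, 0.21, -0.03], 0],
  ],
)

```text
clock: 23.97
tool_pos: [0.4874, 0.0186, 0.2864]
orientation: [179.9, -0.0, -102.6]
force: [-0.3, 1.5, 0.7]
opening: 0.0003
gripper_force: 0.0
```

Emit:
send_rows(
  deltas=[
    [[0.03, 0.02, 0], 0],
    [[0.06, 0.04, 0], 0],
    [[0.09, 0.05, 0], 0],
    [[0.1, 0.06, 0], 0],
    [[0.1, 0.06, 0], 0],
  ],
)

```text
clock: 24.38
tool_pos: [0.4237, -0.0501, 0.2867]
orientation: [179.9, 0.0, -102.7]
force: [-0.3, -0.3, 0.0]
opening: 0.0003
gripper_force: 0.0
```

```bash
python3 sub.py; python3 - <<'E'
from tr import *
for n in("side","top"):
    s=ctrl.snapshot(n); im=s["color"].astype(int); m=((im[...,0]>150)&(im[...,1]<80)&(im[...,2]<80))
    P=[proj(s,np.r_[C+rot(cy)@np.array([.036,.058]),z])[0] for z in(.12,.102)]
    v=np.argwhere(m); v=v[(abs(v-np.array(P[1])[::-1])<9).all(1)]
    print(n,"red centroid",v.mean(0)[::-1].round(1),len(v),"pred raised/down",P[0].round(1),P[1].round(1))
E
```

```text
plate 90 x at b=0 -3.12 angle deg -0.4 std 0.41 -112.17911133307129 92.96147114307541 seg [np.float64(-3.9), np.float64(-3.5), np.float64(-3.4), np.float64(-2.9), np.float64(-2.7), np.float64(-3.0)]
edge 99 x at b=0 -1.68 angle deg -0.57 std 3.18 -132.14413135615908 133.78486689287465 seg [np.float64(-1.6), np.float64(-3.7), np.float64(-1.9), np.float64(-1.4), np.float64(-1.9), np.float64(0.4)]
side red centroid [302.4 186.6] 13 pred raised/down [303.  180.4] [302.6 185.6]
top red centroid [252.8 156.6] 19 pred raised/down [252.6 155.7] [252.6 156.5]
```

The bolt is down in both views and the plate is parallel and flush against the face. Handing in.

```bash
python3 -c "
from plant import ctrl
print(ctrl.close_job())"
```

```text
the job is handed in; nothing more can be done
None
```

The tray is home with its plate against the case as far as the camera could measure (about 1 mm), the red bolt is fully down, the arm is clear of everything, and the job is handed in at about 25 s; contact forces read 10 N or less, and I didn't separately check the other things on the bench.

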